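Play the nightingale's song on the test console

TASK

Test the nightingale's song drive on its walnut console: with the fingertips, tip the black rocker switch fully over by pressing down its raised, orange-striped end, then push the square green latch fully home, then press the round red song key all the way down and keep it pressed - the program finishes while the fingers still hold the red key down. Do not press the blue key, and do not lift or push aside the bird, its cage floor or any of the loose parts lying about.

Things in the scene. Friction and masses are not known exactly. Their poses are not given: they have to be found in the camera images.
- console: fixed walnut base plate, 200 (its x) x 360 (its y) x 20 mm high; origin at the centre of its underside. Four key pods stand on it in one row along its y, 80 mm apart, 50 mm to the robot's side of its centre line; which pod is in which place varies. The cage floor with the bird lies on its far half.
- rocker_pod: aluminium key pod, 80 (along its x) x 66 (along its y) x 30 mm high, fixed on the console plate; origin at the centre of its underside (20 mm above the work surface), x along its long side, away from the robot. It carries the black rocker, a shallow V of two plates, each 34 mm long, 36 mm wide, hinged in the middle on the pod's y axis, 42 mm above its underside.
- rocker (a joint): rocker angle: 0 (off; found at 0 to 0.08) to 0.40 rad (fully tipped, its stop). At 0 the half on the pod's -x (robot) side, with an orange stripe at its end, is raised by 0.4 rad and the other half is level; at 0.40 the striped half is level, its upper face 65 mm above the work surface. Friction of 0.03 N m: it stays where it is left.
- rocker_press (a point): the point to press: on the upper face of the orange-striped half, 22 mm from the hinge, 36 mm wide; it moves down some 8 mm as the rocker tips. Its z axis is square to the rocker's middle, not to this half.
- green_pod: aluminium key pod, 80 (along its x) x 66 (along its y) x 30 mm high, fixed on the console plate; origin at the centre of its underside (20 mm above the work surface), x along its long side, away from the robot. It carries the green latch.
- green_latch (a joint): how far the green latch is pushed in: 0 (out, found within 2 mm of it) to 0.008 m (home, its stop). No spring: friction of about 3 N holds it where it is left.
- green_latch_top (a point): centre of the top face of the square green cap, 34 x 34 mm; the face is 14 mm above the pod when out and 6 mm above it (56 mm above the work surface) when home.
- red_pod: aluminium key pod, 80 (along its x) x 66 (along its y) x 30 mm high, fixed on the console plate; origin at the centre of its underside (20 mm above the work surface), x along its long side, away from the robot. It carries the red song key.
- red_key (a joint): how far the red key is pressed: 0 (up) to 0.008 m (fully down, its stop). A spring of 2 N at the top and 5 N at the bottom lifts it again.
- red_key_top (a point): centre of the top face of the round red cap, 36 mm across; 14 mm above the pod when up, 6 mm above it (56 mm above the work surface) when fully down.
- blue_pod: aluminium key pod, 80 (along its x) x 66 (along its y) x 30 mm high, fixed on the console plate; origin at the centre of its underside (20 mm above the work surface), x along its long side, away from the robot. It carries the blue key, which is to be left alone.
- blue_key (a joint): how far the blue key is pressed: 0 (up) to 0.008 m. Same spring as the red key.
- blue_key_top (a point): centre of the top face of the round blue cap, 36 mm across.
- nightingale: gilded tin bird on a 36 mm brass foot, loose, 75 mm from beak to tail, 55 mm high, standing on the cage floor; origin under its foot. Not to be moved.
- cage_floor: round walnut cage floor, 84 mm across, 10 mm thick, loose on the far half of the console; origin under its centre. Not to be moved.
- wheel_a: loose steel escapement wheel, about 50 mm across, 16 mm high with its brass arbor, lying on the far half of the console beside the cage floor; origin under its centre. Not to be moved.
- wheel_b: a second such wheel, to the left of the console. Not to be moved.
- crank: loose nickel winding crank, 85 mm long, with an upright walnut grip 40 mm high, to the right of the console; origin under its middle. Not to be moved.
- screwdriver: loose screwdriver, 140 mm long, to the right. Not to be moved.
- pin_cup: loose brass cup, 56 mm across and 35 mm high, to the left of the console. Not to be moved.

How it is judged:
On the way, in this order (a step that is already met when the one before it is completed fails the run):
1. the rocker is tipped fully over by the fingers (value of joint rocker above 0.3 rad and contact force between the fingers and rocker_pod above 0.3 N), for 0.1 s.
2. the green latch is pushed home by the fingers (value of joint green_latch above 0.0065 m and contact force between the fingers and green_pod above 0.3 N), for 0.1 s.
3. the red key is held fully down by the fingers (value of joint red_key above 0.0065 m and contact force between the fingers and red_pod above 1 N), for 0.3 s.
At the end, for the whole second after the job is handed in: The fingers hold the red key down by at least 6.5 of its 8 mm (pressing with over 1 N), the rocker stands tipped past 0.3 of 0.4 rad, the green latch is in by at least 6.5 of its 8 mm, the blue key is up (within 2 mm) and every loose thing is within 15 mm of where it began (all of step 3 and value of joint rocker above 0.3 rad and value of joint green_latch above 0.0065 m and value of joint blue_key below 0.002 m and distance of each of nightingale, cage_floor, wheel_a, wheel_b, crank, screwdriver, pin_cup from where it was at the start of the episode below 0.015 m); the arm keeps its last pose, push and grip.
It fails at once if the green latch is pushed before the rocker is tipped (value of joint green_latch above 0.0045 m and not (value of joint rocker above 0.3 rad)).
It fails at once if the red key is pressed before the green latch is home (value of joint red_key above 0.004 m and not (value of joint green_latch above 0.0065 m)).
It fails at once if the blue key is pressed (value of joint blue_key above 0.003 m).
It fails at once if the bird, its cage floor or another loose thing is lifted or pushed aside (over 15 mm) (distance of any of nightingale, cage_floor, wheel_a, wheel_b, crank, screwdriver, pin_cup from where it was at the start of the episode above 0.015 m).
It also fails if it takes over 42 s, if anything falls off the work surface, if the arm or the gripper's body presses on something with over 40 N, if the wrist force passes 120 N, or if a joint passes its speed limit or range.

ROBOT

A 7-joint arm with a two-finger parallel gripper is mounted at the origin on the work surface. World frame = base frame: x ahead of the robot, y to its left, z up, the work surface at z = 0. Lengths are in m, angles in rad, forces in N, time in s.
With the tool pointing down it reaches from about 0.4 to 0.875 m from the base axis. Payload 6.5 kg.
Tool frame: the origin (TCP) lies on the centre line of the jaws, within the pads' length; the fingertips stand 22 mm ahead of it and the grasp point (between the pads) lies 3 mm ahead of it; z points along the fingers, y is the line along which they close (so a half turn about z gives the same grasp; the last joint's range is limited). The gripper opens to 88 mm and grips with 3 to 60 N. Pads are 18 mm wide; open, the fingers measure 123 mm over their backs; the gripper's body (75 mm by 187 mm) begins 45 mm behind the grasp point.
Start: joints at [1.088, 0.536, -0.004, 1.538, 0.003, 1.067, -0.071], TCP at [0.263, -0.594, 0.261] pointing down, gripper open.
Joint ranges: [-2.7, 2.7], [-0.37, 2.16], [-1.27, 1.26], [0.24, 2.4], [-1.31, 4.45], [0.19, 1.91], [-2.76, 2.76]. Speed limits (rad/s): [2.39, 2.39, 3.14, 3.14, 3.14, 3.14, 3.14].

INTERFACE

Orientations are given as a 3x3 rotation matrix whose columns are the frame's x, y, z axes.
In Python, from workcell import robot, solve_ik, viewer gives the robot as it stands. Calls block until the motion is done:
- robot.movep(position, orientation): joint-space move of the TCP to a pose.
- robot.move_l(position, max_speed=0.15, attitude=None): straight line of the TCP; attitude=None keeps the orientation; max_speed is the mean speed in m/s.
- robot.movej(angles): joint-space move.
- robot.open_jaws() and robot.grasp(f_grip=None): open the fingers fully, or close them until they stop; f_grip is the grip in N (None keeps the last).
- robot.hold(seconds).
- solve_ik(position, orientation): joint angles nearest the present ones, or None.
- robot.read_state(): the state.
- viewer.snapshot(name): name is "scene" or "top" or "wrist"; returns a dict with "color" (400x640x3 uint8, red, green, blue), "fov_y" (degrees; the focal length in pixels is half the picture's height over the tangent of half this angle, whatever the lens; pixels are square), "cx", "cy" (the principal point, pixels), "dist_coeffs" ([k1, k2, p1, p2, k3] as OpenCV has them; the pictures are not rectified), "pose" (4x4, takes a point from camera to world coordinates). Camera axes: x right, y up, looking along -z (the intrinsics and any distortion apply to the point x, -y, -z); pixel columns grow to the right and rows downward; lengths in m; the calibration is good to about 2 mm. A picture is of the moment at which its call begins. There is no depth.
A pose or a line that the arm cannot do raises robot.MotionError and nothing moves.
- robot.hand_in(): hands the job in; it is judged then, once.
The state is a dict: "time_s": time; "q": joint angles; "joint_velocities": joint speeds; "joint_torque": joint torques, N m; "tcp_pos": TCP position; "tool_rot": TCP orientation; "contact_force": force on the tool from outside, world axes, zero at the start; "ft_torque": the same for the moment, N m; "gripper_width": finger opening in m; "grip_force": force on a finger pad.
Only numpy, scipy, OpenCV 4.12 (cv2) and the standard library are available. Lean on these libraries where they do the work, as an engineer would, in place of code of your own. Each camera call takes 0.05 s, during which the arm holds its last target. There are 200 camera calls.

## Working session

There is one attempt and no reset: what is moved stays moved. The work goes in short steps, each a Python script; the robot and the scene stay as the last script left them, time stands still between calls to the robot, and variables do not carry over. Pictures are saved under pics/ and viewed, at most 10 in all, crops included, and the job is handed in when it is done.

```bash
mkdir -p pics; ls
python3 - <<'E'
from workcell import robot, viewer
import cv2, pickle
d={}
for n in ("scene","top"):
    s=viewer.snapshot(n); d[n]=s
    cv2.imwrite(f"pics/{n}0.png",s["color"][:,:,::-1]); print(n,s["fov_y"],s["cx"],s["cy"],s["dist_coeffs"],s["pose"].round(3).tolist() if hasattr(s["pose"],'round') else s["pose"])
pickle.dump(d,open("d.pkl","wb")); print(robot.read_state()["time_s"])
E
```

```text
pics
scene 49.6594980946386 321.17587445636127 196.14880304200298 [-0.04427913  0.          0.          0.          0.        ] [[0.106, -0.825, 0.555, 1.268], [0.994, 0.08, -0.071, -0.102], [0.014, 0.56, 0.828, 1.143], [0.0, 0.0, 0.0, 1.0]]
top 49.35823623158638 326.21533440402976 198.7786421277979 [-0.04592609  0.          0.          0.          0.        ] [[0.016, 0.989, -0.148, 0.394], [-1.0, 0.016, -0.003, -0.01], [-0.001, 0.148, 0.989, 1.116], [0.0, 0.0, 0.0, 1.0]]
0.1
```

View pics/top0.png

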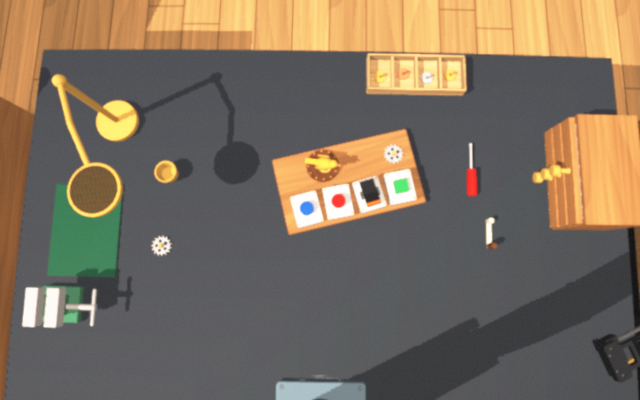

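View pics/scene0.png

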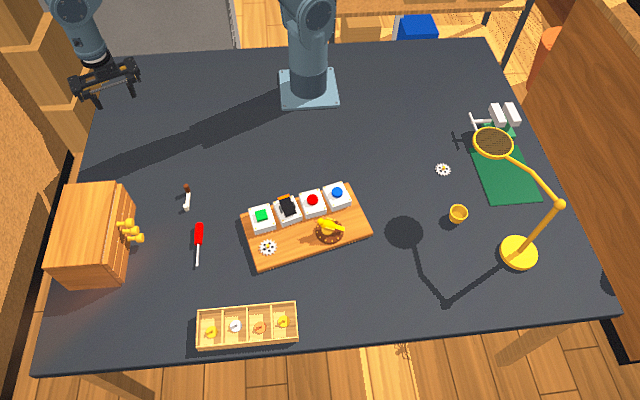

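Both views show the row from the robot's left to right as blue (306,208), red (338,200), rocker (371,192), green (401,186) in the top picture. The orange stripe is on the robot's side. I'll triangulate the caps next.

```bash
cat > h.py <<'E'
import numpy as np, cv2
def ray(s,uv):
    f=200/np.tan(np.radians(s["fov_y"]/2)); K=np.array([[f,0,s["cx"]],[0,f,s["cy"]],[0,0,1]])
    x,y=cv2.undistortPoints(np.array([[uv]],float),K,np.array(s["dist_coeffs"]))[0,0]
    P=np.array(s["pose"]); d=P[:3,:3]@[x,-y,-1]; return P[:3,3],d/np.linalg.norm(d)
def onplane(s,uv,z):
    o,d=ray(s,uv); return o+d*(z-o[2])/d[2]
R={"red":((0,8),150),"green":((50,75),120),"blue":((100,125),120),"orange":((9,17),170)}
def find(s,c,box):
    x0,y0,x1,y1=box; h=cv2.cvtColor(s["color"],cv2.COLOR_RGB2HSV)[y0:y1,x0:x1].astype(int)
    (a,b),sm=R[c]; m=(h[...,0]>=a)&(h[...,0]<=b)&(h[...,1]>sm)&(h[...,2]>70)
    n,l,st,ce=cv2.connectedComponentsWithStats(m.astype(np.uint8)); k=1+np.argmax(st[1:,4])
    return ce[k]+[x0,y0],st[k,4]
E
python3 - <<'E'
import pickle; from h import *
d=pickle.load(open("d.pkl","rb"))
B={"top":dict(red=(325,185,352,215),green=(388,172,415,200),blue=(292,193,320,222),orange=(360,196,388,212)),
"scene":dict(red=(302,190,322,210),green=(250,203,275,227),blue=(327,182,350,202),orange=(275,190,300,205))}
for c in R:
    for n in B:
        uv,a=find(d[n],c,B[n][c]); print(c,n,uv.round(1),a,onplane(d[n],uv,.064 if c!="orange" else .075).round(4))
E
```

```text
red top [338.  200.4] 126 [ 0.5473 -0.0361  0.064 ]
red scene [312.  199.2] 94 [ 0.5532 -0.0378  0.064 ]
green top [400.7 185.5] 142 [ 0.5867 -0.19    0.064 ]
green scene [260.8 215. ] 111 [ 0.5937 -0.1921  0.064 ]
blue top [306.4 207.8] 127 [0.5279 0.0406 0.064 ]
blue scene [336.7 192. ] 89 [0.5341 0.0392 0.064 ]
orange top [373.1 202. ] 44 [ 0.5431 -0.1207  0.075 ]
orange scene [297.3 201.3] 15 [ 0.5635 -0.0823  0.075 ]
```

```bash
cat >> h.py <<'E'
yaw=np.arctan2(.059,.231); X=np.array([np.cos(yaw),np.sin(yaw),0]); Y=np.array([-X[1],X[0],0])
def rot(s=1): return np.column_stack([s*X,-s*X*0+np.cross([0,0,-1],s*X),[0,0,-1]])
E
python3 - <<'E'
from h import *; import pickle
from workcell import robot, viewer, solve_ik
robot.grasp(20)
q0=np.array(robot.read_state()["q"]); best=None
for s in (1,-1):
    q=solve_ik([.545,-.12,.2],rot(s)); print(s,q)
    if q is not None and (best is None or abs(q-q0).max()<best[0]): best=(abs(np.array(q)-q0).max(),s)
s=best[1]
robot.movep([.38,-.25,.28],rot(s))
robot.movep([.50,-.115,.22],rot(s))
w=viewer.snapshot("wrist"); pickle.dump(w,open("w.pkl","wb")); cv2.imwrite("pics/w1.png",w["color"][:,:,::-1])
st=robot.read_state(); print(s,st["time_s"],st["tcp_pos"],st["gripper_width"],st["contact_force"])
E
```

```text
1 [ 0.29242028  0.46526567 -0.20247273  1.82913556  0.11944233  0.85895426
 -1.28799386]
-1 [ 0.68313684  0.56684747 -0.73393511  1.80604325  0.45918516  0.94668767
  1.57225141]
1 3.6 [ 0.49935134 -0.11748897  0.22030507] 0.00025650310010496386 [ 0.03461516 -0.99278994  0.38113511]
```

View pics/w1.png

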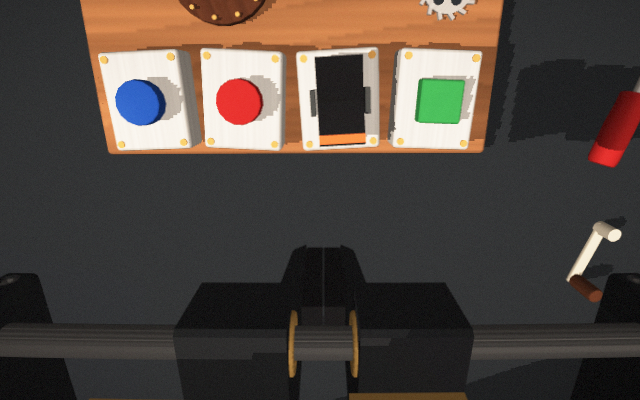

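The wrist view shows blue (140,102), red (239,102), the rocker's orange stripe (343,140) and green (440,101), with the hand aligned to the row. I'll refine the positions and then press the rocker.

```bash
cat >> h.py <<'E'
def press(robot,p,ztip,zmin,flim,step=.002):
    "press straight down from tip height ztip till zmin or the force limit"
    z=ztip
    while z>zmin:
        z-=step; robot.move_l([p[0],p[1],z+.022],max_speed=.04)
        st=robot.read_state(); f=np.array(st["contact_force"]); print(f"tip {st['tcp_pos'][2]-.022:.4f} F",f.round(1))
        if f[2]>flim: break
E
python3 - <<'E'
import pickle; from h import *
from workcell import robot
w=pickle.load(open("w.pkl","rb")); P={}
B=dict(blue=(110,70,170,130),red=(210,70,270,130),green=(410,70,470,130),orange=(315,128,370,150))
for c in B:
    uv,a=find(w,c,B[c]); P[c]=onplane(w,uv,.064 if c!="orange" else .076); print(c,uv.round(1),a,P[c].round(4))
P["green"][:2]=.5*P["green"][:2]+.5*np.array([.590,-.191]); P["red"][:2]=.5*P["red"][:2]+.5*np.array([.550,-.037])
mid=(P["red"]+P["green"])/2; rp=mid-.0215*X; print("rocker",mid,rp)
pickle.dump((P,rp),open("P.pkl","wb"))
print("stripe offset", (P["orange"]-mid)@X,(P["orange"]-mid)@Y)
E
```

```text
blue [139.8 101.8] 1785 [0.5311 0.0381 0.064 ]
red [238.8 101.2] 1650 [ 0.5503 -0.0373  0.064 ]
green [439.1 100.6] 1917 [ 0.5891 -0.1883  0.064 ]
orange [342.  138.7] 444 [ 0.5434 -0.1216  0.076 ]
rocker [ 0.56983795 -0.11339662  0.064     ] [ 0.54900667 -0.11871716  0.064     ]
stripe offset -0.027618720075282214 -0.001424260669634387
```

Run:
```python
import pickle; from h import *
from workcell import robot,viewer
P,rp=pickle.load(open("P.pkl","rb"))
robot.movep([rp[0],rp[1],.122],rot())
robot.move_l([rp[0],rp[1],.105],max_speed=.08)
press(robot,rp,.081,.062,15,.003)
robot.hold(.3); st=robot.read_state(); print(st["time_s"],np.array(st["tcp_pos"]),np.array(st["contact_force"]).round(1))
robot.move_l([rp[0],rp[1],.13])
b=rp-.05*X; robot.move_l([b[0],b[1],.22],max_speed=.2)
w=viewer.snapshot("wrist"); cv2.imwrite("pics/w2.png",w["color"][:200,:,::-1]); print(robot.read_state()["time_s"])
```

```text
tip 0.0779 F [ 0.  -0.6 -0.7]
tip 0.0749 F [ 0.5  0.1 -0.8]
tip 0.0718 F [-0.4 -0.3  0.6]
tip 0.0688 F [ 0.1 -0.9  0.7]
tip 0.0658 F [0.2 0.5 0. ]
tip 0.0652 F [-7.5  1.8 23. ]
6.3 [ 0.54912089 -0.11865856  0.08715128] [-7.4  1.4 24.8]
7.4667
```

View pics/w2.png

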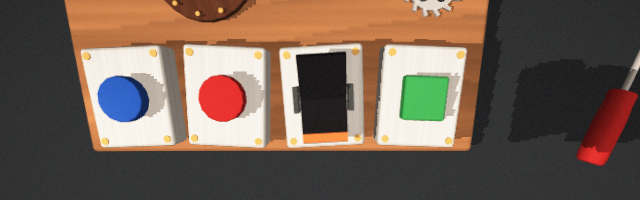

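The tip met the hard stop at 65 mm with 25 N, so the rocker is tipped. In the picture its striped end now lies level at (324,138). Green is next.

Run:
```python
import pickle; from h import *
from workcell import robot,viewer
P,rp=pickle.load(open("P.pkl","rb")); g=P["green"]
robot.movep([g[0],g[1],.14],rot())
robot.move_l([g[0],g[1],.092],max_speed=.1)
press(robot,g,.067,.053,15)
robot.hold(.3); st=robot.read_state(); print(st["time_s"],np.array(st["tcp_pos"]),np.array(st["contact_force"]).round(1))
robot.move_l([g[0],g[1],.14])
b=rp-.05*X; robot.move_l([b[0],b[1],.22],max_speed=.2)
w=viewer.snapshot("wrist"); cv2.imwrite("pics/w3.png",w["color"][:200,:,::-1]); print(robot.read_state()["time_s"])
```

```text
tip 0.0651 F [0.8 0.1 0.6]
tip 0.0630 F [-0.7 -0.1  0. ]
tip 0.0610 F [ 0.6 -0.3 -0.2]
tip 0.0589 F [ 0.4 -0.5  0.3]
tip 0.0568 F [ 1.1 -0.1 -0.2]
tip 0.0564 F [-5.2  1.3 14.2]
tip 0.0563 F [-10.8   2.6  31.1]
10.7667 [ 0.58966237 -0.18966267  0.07827143] [-10.    3.3  29.7]
12.2167
```

View pics/w3.png

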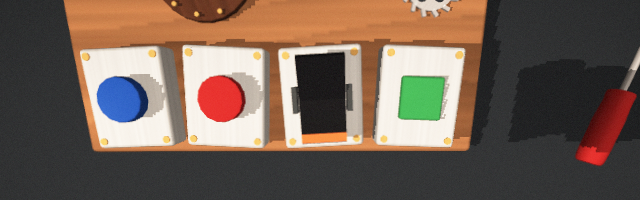

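The green latch met its stop at 56 mm and its shadow has shrunk, at (422,98), so it is home. The rocker is still over. Now I'll press and hold red.

Run:
```python
import pickle; from h import *
from workcell import robot,viewer
P,rp=pickle.load(open("P.pkl","rb")); g=P["red"]
robot.movep([g[0],g[1],.14],rot())
robot.move_l([g[0],g[1],.092],max_speed=.1)
press(robot,g,.067,.052,15)
robot.hold(.7); st=robot.read_state(); print(st["time_s"],np.array(st["tcp_pos"]),np.array(st["contact_force"]).round(1))
if st["tcp_pos"][2]<.0792 and st["contact_force"][2]>10: print(robot.hand_in())
```

```text
tip 0.0651 F [0.2 0.1 0.5]
tip 0.0632 F [ 0.4 -0.1  2.9]
tip 0.0612 F [1.4 0.  3.1]
tip 0.0591 F [ 1.  -1.3  3.8]
tip 0.0571 F [ 1.7 -0.4  4.7]
tip 0.0563 F [-2.6 -0.3 17.3]
15.6667 [ 0.55055056 -0.03714713  0.07831435] [-3.2 -0.2 16.8]
the job is handed in; nothing more can be done
None
```

The rocker is tipped, the green latch is home, and the job was handed in at about 15.7 s of the 42 s limit with the fingers holding the red key at its stop (about 17 N); the blue key and loose parts were never touched, and the hand-in call returned no verdict.

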